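# Unlatch the wrapping machine and hold its sprung hood open

### The arm

A 7-joint arm with a two-finger parallel gripper is mounted at the origin on the work surface. World frame = base frame: x ahead of the robot, y to its left, z up, the work surface at z = 0. Lengths are in m, angles in degrees, forces in N, time in s.
With the tool pointing down it reaches from about 0.425 to 0.875 m from the base axis. Payload 4.7 kg.
Tool frame: the origin (TCP) lies on the mounting face of the last link; the fingertips stand 182 mm ahead of it and the grasp point (between the pads) lies 164 mm ahead of it; z points along the fingers, x is the direction in which the jaws open and shut, and the axes are right-handed (so a half turn about z gives the same grasp; the last joint's range is limited). The gripper opens to 87 mm and grips with 3 to 60 N. Pads are 19 mm wide; open, the fingers measure 117 mm over their backs; the gripper's body (75 mm by 190 mm) begins 51 mm behind the grasp point.
Start: joints at [71.683, 18.392, -4.016, 83.108, 1.295, 78.541, -3.26], TCP at [0.213, -0.614, 0.405] pointing down, gripper open.
Joint ranges: [-163.93, 163.93], [-17.29, 119.83], [-79.2, 71.16], [3.27, 140.29], [-89.18, 269.18], [5.43, 117.66], [-154.24, 154.24]. Speed limits (degrees/s): [147.25, 147.25, 180, 180, 180, 180, 180].

### API

Orientations are given as [roll, pitch, yaw] about the fixed x, y, z axes, in that order (R = Rz(yaw) Ry(pitch) Rx(roll)).
In Python, from cell import status, cams, env, outline_of, landmark_of gives the robot as it stands. The module is installed in compiled form; this text tells all that it offers.
- The arm moves only by the tool jog_arm, never from a script. Its argument "rows" is a list of rows, each a list of 7 numbers: the closure, from 0 (fully open) to 1 (shut), then the shift along the tool's x, y, z in m, then the turn, a rotation vector about the tool's x, y, z in degrees. A call has 1 to 12 rows; each row shifts and turns the commanded pose from where the row before left it, along the tool's axes as they then stand; what a row does not reach is not made up. A row lasts 1/12 s, in which the tool goes at most 41.7 mm and 7.16 degrees, less where a joint would pass 70% of its speed; a pose out of reach is approached as far as the arm can. A call with a gripper value outside its range is refused whole. The fingers move at their own pace and stop on an object; "grip_force" is the grip in N (left out, the last holds). Time passes only in rows, so rows that do not move let the fingers close. It gives the time, the measured TCP pose, the force and the opening at its end, in the units of the state.
- status.get_obs(): the state, without advancing time (a new reading comes with each control period).
- cams.read_camera(name): name is "scene" or "top"; returns (picture, depth): 384x512x3 uint8, red, green, blue; 384x512 float32, m along the optical axis (not along the pixel's ray), 0 where there is no reading.
- cams.camera_params(name): a dict with "vfov" (degrees; the focal length in pixels is half the picture's height over the tangent of half this angle, whatever the lens; pixels are square), "cx", "cy" (the principal point, pixels), "eye" and "attitude" of the camera in the world. Camera axes: x right, y up, looking along -z (the intrinsics and any distortion apply to the point x, -y, -z); pixel columns grow to the right and rows downward; lengths in m; the calibration is good to about 2 mm. A picture is of the moment at which its call begins. camera_params takes no time and is no camera call.
- env.sign_off(): hands the job in, once; it reports no verdict.
Trained networks look in the newest picture that a camera, given by its name, has taken for a name from the list of things; names that differ only in an ending like _2 or _b are one class to them, and where a whole thing is asked for, a point or a joint stands for the part that bears it (a point fixed in the world has none). Each returns a list of dicts, best first, with "conf" (0 to 1); they miss things now and then, are a little off and sometimes report something else, mostly with a low value. They report only what shows in the picture. A call takes as long as a camera call.
- outline_of(camera, name): "pixels" (384x512 bool, what is visible of it) and "box" ([left, top, right, bottom] in pixels, round what is visible of it).
- landmark_of(camera, name): "position" ([row, column] in pixels: a listed point, or the origin of a listed thing).
The state is a dict: "time_s": time; "qpos": joint angles; "joint_velocities": joint speeds; "effort": joint torques, N m; "tool_pos": TCP position; "tool_rot": TCP orientation; "force": force on the tool from outside, world axes, zero at the start; "wrist_torque": the same for the moment, N m; "grip_width": finger opening in m.
Only numpy, scipy, OpenCV 4.12 (cv2) and the standard library are available. Lean on these libraries where they do the work, as an engineer would, in place of code of your own. Each camera call takes 0.05 s, during which the arm holds its last target. There are 200 camera calls.

### The job

Press the catch lever on the side of the soap-wrapping machine down until it snaps past its detent and stays down by itself, which frees the hood. Then lift the hood by the bar on its front and hold it still at 50 degrees from closed (give or take 5), so that a workmate can take out the wrapped soaps; the hood springs shut if let go, so finish while still holding it there with the gripper. Leave the soap stack, the card bundle and the tape roll beside the machine where they are, and do not prop the hood on anything.

Things in the scene. Friction and masses are not known exactly. Their poses are not given: they have to be found in the camera images.
- machine: White wrapping machine fixed to the bench: base 240 (x) x 280 (y) x 80 mm high, shut hood on it to 118 mm. Origin: centre of its underside, on the work surface. z up, -x its front (hood bar; faces the robot, turned up to 0.3 rad), -y its side with the catch lever. Other offsets are in this frame. Grey latch box 100 x 25 x 55 mm on the -y side, centre (-5, -152, 57) mm.
- hood (a joint): Angle of the see-through, aluminium-framed hood (216 x 260 x 35 mm, about 0.5 kg) about its rear hinge: 0 shut, grows as the front rises, stop at 1.4 rad; 50 degrees = 0.873 rad. Gravity and a spring always pull it shut, about 2.5 to 4.5 N at the bar. While the lever is up, a hook locks it (0.03 rad of play).
- hood_hinge (a point): Middle of the hood's hinge line, at (102, 0, 83) mm in the machine's frame; the line runs along the machine's y.
- hood_bar (a point): Centre of the hood's front bar: round steel, 11 mm thick, 140 mm long along the machine's y, on stems at y = -62 and +62 mm. Hood shut: at (-165, 0, 99) mm in the machine's frame, 267 mm ahead of and 16 mm above the hinge; its centre is 49 mm off the hood's front and 45 mm off the base's front, so open the fingers only about 36 mm there. It turns with the hood.
- lever (a joint): Angle of the catch lever: 0 up (sprung up, hood locked), grows as its pad is pressed down, hard stop at 0.47 rad. Pressed to near the stop and let go, it is held by its detent at about 0.38 (hood free) until pulled up; let go before about 0.3 it springs back. The press takes about 5 N at the pad, more once on the stop.
- lever_pad (a point): Centre of the top of the lever's black pad, 36 (x) x 42 (y) x 10 mm. Lever up: at (-134, -205, 94) mm in the machine's frame, tilted 0.30 rad, front edge high. It turns about the lever's pivot, an axis along the machine's y at (-40, -152, 60) mm; at the stop it is about 46 mm lower. The pad's centre is 75 mm sideways of the hood.
- soap_stack: Loose stack of three wrapped cream soaps moving as one piece, 55 x 80 x 72 mm, origin at the centre of its underside. Bystander.
- card_bundle: Loose banded bundle of white cards, 75 x 110 x 35 mm, origin at the centre of its underside. Bystander.
- tape_roll: Loose brown roll lying flat, 96 mm outside, 30 mm high, origin at the centre of its underside. Bystander.

How it is judged:
By the outcome, as a careful person would: the job done as asked, in the order asked, and still so for the second after the job is handed in, while the arm keeps its last pose, push and grip.
It also fails if it takes over 48 s, if anything falls off the work surface, if the arm or the gripper's body presses on something with over 40 N, if the wrist force passes 120 N, or if a joint passes its speed limit or range.

## Working session

There is one attempt and no reset: what is moved stays moved. The work goes in short steps, Python scripts to look and compute and a tool call to move; the robot and the scene stay as the last step left them, time stands still between calls to the robot, and variables do not carry over. Pictures are saved under pics/ and viewed, about 8 in all and at most 12, crops included, and the job is handed in when it is done.

Besides the shell and the picture viewer there is one more tool, called after "Request:" in YAML: its name, and indented under it one key for each argument. jog_arm: Moves the arm, as the interface text tells. Its arguments: {"type":"object","properties":{"rows":{"type":"array"},"grip_force":{"type":"number"}},"required":["rows"]}

```bash
mkdir -p pics; ls
cat > h.py <<'E'
import numpy as np, cv2
from cell import status, cams, env, outline_of, landmark_of
from scipy.spatial.transform import Rotation as R
def shot(c,fn=None):
    p,d=cams.read_camera(c)
    if fn: cv2.imwrite(fn,cv2.cvtColor(p,cv2.COLOR_RGB2BGR))
    return p,d
E
python3 - <<'E'
from h import *
for c in('scene','top'):
    print(c,cams.camera_params(c))
    p,d=shot(c,f'pics/{c}0.png')
    for n in('machine','hood_hinge','hood_bar','lever_pad','soap_stack','card_bundle','tape_roll'):
        print(n,[(np.round(r['position'],1),round(r['conf'],2)) for r in landmark_of(c,n)][:3])
print(status.get_obs())
a=cv2.imread('pics/scene0.png');b=cv2.imread('pics/top0.png')
E
```

```text
pics
scene {'vfov': 57.40009074349717, 'cx': 253.478822327342, 'cy': 192.4096624883803, 'eye': array([ 0.96044039, -0.41734775,  0.83415498]), 'attitude': array([38.14887138, -0.61290916, 40.47695976])}
machine [(array([223.8, 260.6]), 0.9)]
hood_hinge [(array([231.7, 283.5]), 0.97)]
hood_bar [(array([162.6, 227.6]), 0.65)]
lever_pad [(array([203.8, 168.9]), 0.59)]
soap_stack [(array([150.9, 289. ]), 0.77)]
card_bundle [(array([181.3, 322.3]), 0.59)]
tape_roll [(array([259.8, 142.7]), 0.67)]
top {'vfov': 42.486953519247784, 'cx': 253.09395892607662, 'cy': 200.42872347399683, 'eye': array([0.49825956, 0.02904923, 1.14984139]), 'attitude': array([  4.54895151,   0.59180751, -91.56715924])}
machine [(array([182.6, 258.4]), 0.94)]
hood_hinge []
hood_bar [(array([258. , 246.4]), 0.87)]
lever_pad [(array([263.2, 342. ]), 0.69), (array([254.6, 244.7]), 0.66)]
soap_stack [(array([236.9, 141. ]), 0.81), (array([256.1, 246.5]), 0.59)]
card_bundle [(array([164.9, 149.6]), 0.68)]
tape_roll [(array([252.5, 391.2]), 0.74)]
{'time_s': 0.8, 'qpos': array([71.68238305, 18.38994775, -4.01730638, 83.10731415,  1.29410175,
       78.53964774, -3.2607011 ]), 'joint_velocities': array([ 0.05445415, -0.04444411,  0.02271477,  0.02859576, -0.02808523,
       -0.05658113, -0.00893139]), 'effort': array([-3.28571730e-05, -4.91050065e+01, -4.02984051e-01, -3.12755656e+01,
       -6.35397155e-02,  3.31974530e-02,  1.97496752e-05]), 'tool_pos': array([ 0.21296124, -0.61412863,  0.40481118]), 'tool_rot': array([ 1.79998585e+02, -8.17581329e-03, -7.08733268e+01]), 'force': array([-0.0486152 ,  0.11308014,  0.12328334]), 'wrist_torque': array([0.00310225, 0.00299774, 0.03547264]), 'grip_width': 0.08670677141451671}
```

View pics/scene0.png

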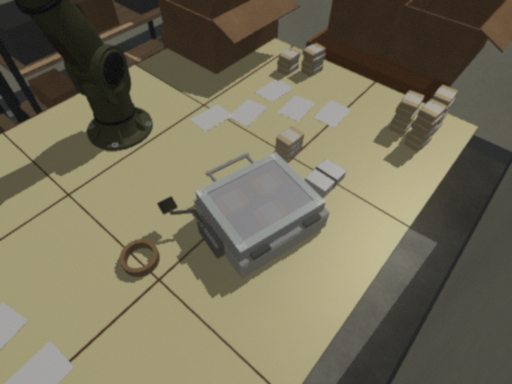

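View pics/top0.png

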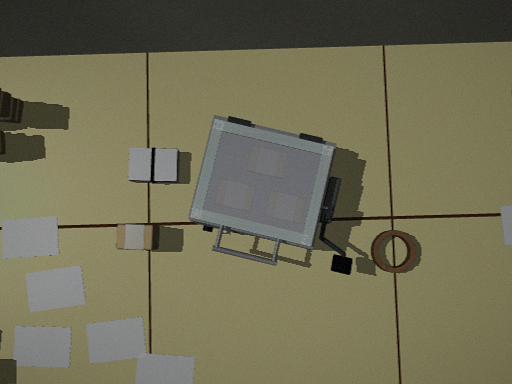

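```bash
cat >> h.py <<'E'
def ray(c,rc):
    q=cams.camera_params(c); f=192/np.tan(np.radians(q['vfov']/2))
    M=R.from_euler('xyz',q['attitude'],degrees=True).as_matrix()
    v=M@np.array([(rc[1]-q['cx'])/f,-(rc[0]-q['cy'])/f,-1]); return q['eye'],v
def pt(c,rc,depth): e,v=ray(c,rc); return e+v*depth
def atz(c,rc,z): e,v=ray(c,rc); return e+v*(z-e[2])/v[2]
def tri(a,b):
    (e1,v1),(e2,v2)=ray('scene',a),ray('top',b)
    v1=v1/np.linalg.norm(v1);v2=v2/np.linalg.norm(v2)
    s=np.linalg.lstsq(np.c_[v1,-v2],e2-e1,rcond=None)[0]
    p,q=e1+s[0]*v1,e2+s[1]*v2; return (p+q)/2,np.linalg.norm(p-q)
def cloud(c,d):
    q=cams.camera_params(c); f=192/np.tan(np.radians(q['vfov']/2))
    M=R.from_euler('xyz',q['attitude'],degrees=True).as_matrix()
    r,k=np.mgrid[:384,:512]; v=np.stack([(k-q['cx'])/f,-(r-q['cy'])/f,-np.ones_like(r,float)],-1)
    return q['eye']+(v@M.T)*d[...,None]
E
python3 - <<'E'
from h import *
for n,a,b in [('machine',(223.8,260.6),(182.6,258.4)),('bar',(162.6,227.6),(258,246.4)),('pad',(203.8,168.9),(263.2,342)),('soap',(150.9,289),(236.9,141)),('card',(181.3,322.3),(164.9,149.6)),('tape',(259.8,142.7),(252.5,391.2))]:
    print(n,tri(a,b))
for c in('top','scene'):
    p,d=shot(c); P=cloud(c,d)
    for n in('lever_pad','hood_bar','machine','hood','tape_roll','soap_stack','card_bundle'):
        for o in outline_of(c,n)[:1]:
            m=o['pixels']&(d>0); Q=P[m]
            print(c,n,round(o['conf'],2),o['box'],m.sum(),np.median(Q,0).round(3),np.percentile(Q,[3,97],axis=0).round(3).tolist(),cv2.minAreaRect(np.float32(Q[:,:2])))
E
```

```text
machine (array([ 0.62960989,  0.0219254 , -0.00893366]), np.float64(0.008289067390520193))
bar (array([0.46314972, 0.0578556 , 0.09945859]), np.float64(0.0077361990042897335))
pad (array([ 0.44537295, -0.14512633,  0.09431556]), np.float64(0.004769622877970808))
soap (array([ 0.5129903 ,  0.3036937 , -0.00655653]), np.float64(0.0017252192082546206))
card (array([ 0.67632754,  0.27674503, -0.01160119]), np.float64(0.01612430049946718))
tape (array([ 0.46248664, -0.27563038, -0.00561396]), np.float64(0.007258629970593889))
top lever_pad 0.72 [319.7, 202.7, 351.8, 276.4] 615 [ 0.457 -0.136  0.093] [[0.425, -0.164, 0.07], [0.56, -0.108, 0.111]] ((0.48711493611335754, -0.13502851128578186), (0.1600990891456604, 0.052826881408691406), 17.652931213378906)
top hood_bar 0.57 [190.6, 119.6, 330.3, 262.2] 13363 [0.614 0.02  0.116] [[0.483, -0.107, 0.102], [0.729, 0.143, 0.121]] ((0.5936905145645142, 0.01951909065246582), (0.2839595079421997, 0.28892067074775696), 74.66105651855469)
top machine 0.73 [185.9, 111.8, 352.6, 275.1] 15819 [0.608 0.01  0.116] [[0.46, -0.137, 0.075], [0.739, 0.145, 0.1
[... 1923 characters left out ...]
92755126953)
scene tape_roll 0.72 [121.9, 238.4, 156.8, 277.1] 733 [ 0.471 -0.28   0.027] [[0.425, -0.322, 0.004], [0.512, -0.237, 0.03]] ((0.4661622941493988, -0.2780001759529114), (0.09102854132652283, 0.09538263082504272), 72.93543243408203)
scene soap_stack 0.73 [274.5, 127.2, 303.5, 158.1] 688 [0.525 0.28  0.06 ] [[0.488, 0.257, 0.005], [0.542, 0.333, 0.072]] ((0.4940919578075409, 0.3314148485660553), (0.08836028724908829, 0.17410600185394287), 28.16219139099121)
scene card_bundle 0.8 [303.0, 160.5, 347.6, 196.3] 914 [0.684 0.254 0.033] [[0.643, 0.208, 0.001], [0.717, 0.315, 0.036]] ((0.6705984473228455, 0.2806617021560669), (0.14554592967033386, 0.09496349841356277), 86.22177124023438)
```

Run:
```python
from h import *
C=[]
for c in('top','scene'):
    p,d=shot(c); P=cloud(c,d)[d>0]; 
    g=np.array(p)[d>0]
    S=P[(P[:,0]>.38)&(P[:,0]<.8)&(P[:,1]>-.21)&(P[:,1]<.2)]
    H=S[(S[:,2]>.108)&(S[:,2]<.127)&(S[:,0]>.455)]
    # hood top: erode by density
    img=np.zeros((500,500),np.uint8); ij=((H[:,:2]-[.35,-.25])*1000).astype(int); img[ij[:,0],ij[:,1]]=255
    img=cv2.morphologyEx(img,cv2.MORPH_CLOSE,np.ones((15,15)));img=cv2.morphologyEx(img,cv2.MORPH_OPEN,np.ones((41,41)))
    k=np.argwhere(img>0); r=cv2.minAreaRect(np.float32(k)); print(c,'hood top',np.array(r[0])/1000+[.35,-.25],r[1],r[2],np.median(H[:,2]))
    yaw=r[2] if r[2]<45 else r[2]-90
    yaw=np.radians(yaw); ex=np.array([np.cos(yaw),np.sin(yaw)]);ey=np.array([-ex[1],ex[0]])
    hc=np.array(r[0])/1000+[.35,-.25]
    # local coords with origin at hood top center
    L=np.c_[(S[:,:2]-hc)@ex,(S[:,:2]-hc)@ey,S[:,2]]
    B=L[(L[:,0]<-.135)&(L[:,0]>-.19)&(abs(L[:,1])<.1)&(L[:,2]>.075)]
    print('bar',len(B),np.percentile(B,[2,50,98],axis=0).round(4).tolist())
    A=B[abs(B[:,1])<.05]; s=np.polyfit(A[:,1],A[:,0],1); print('bar slope',s)
    D=L[(L[:,1]<-.175)&(L[:,2]>.05)&(L[:,0]<-.09)]
    print('pad',len(D),np.percentile(D,[2,50,98],axis=0).round(4).tolist(), 'world',np.median(D[:,0])*ex+np.median(D[:,1])*ey+hc)
    print('yaw',np.degrees(yaw),'bar world',hc+ex*np.median(A[:,0])+ey*np.mean(np.percentile(B[:,1],[2,98])))
```

```text
top hood top [0.61979935 0.01678412] (260.9288330078125, 216.8229522705078) 74.88652801513672 0.11633674382255677
bar 417 [[-0.164, -0.0661, 0.0989], [-0.1575, -0.0008, 0.1038], [-0.1373, 0.0666, 0.1081]]
bar slope [-0.00045389 -0.15866991]
pad 413 [[-0.1459, -0.2236, 0.0826], [-0.1249, -0.2007, 0.0933], [-0.0945, -0.1783, 0.1013]] world [ 0.44693486 -0.14443243]
yaw -15.113471984863281 bar world [0.46679721 0.05837411]
scene hood top [0.61954657 0.01646417] (261.5051574707031, 219.46444702148438) 74.80911254882812 0.11425938407556063
bar 207 [[-0.1615, -0.0672, 0.095], [-0.1544, -0.002, 0.1013], [-0.1373, 0.0651, 0.1042]]
bar slope [-0.00443709 -0.15577786]
pad 270 [[-0.143, -0.2246, 0.0792], [-0.1215, -0.2022, 0.0907], [-0.094, -0.1805, 0.0985]] world [ 0.44930851 -0.14684901]
yaw -15.190887451171873 bar world [0.4695208  0.05610972]
```

Request:
jog_arm:
  rows:
    - [1,-0.028,-0.0286,0,0,0,0]
    - [1,-0.028,-0.0286,0,0,0,0]
    - [1,-0.028,-0.0286,0,0,0,0]
    - [1,-0.028,-0.0286,0,0,0,0]
    - [1,-0.028,-0.0286,0,0,0,0]
    - [1,-0.028,-0.0286,0,0,0,0]
    - [1,-0.028,-0.0286,0,0,0,0]
    - [1,-0.028,-0.0286,0,0,0,0]
    - [1,-0.028,-0.0286,0,0,0,0]
    - [1,-0.028,-0.0286,0,0,0,0]
    - [1,-0.028,-0.0286,0,0,0,0]
    - [1,-0.028,-0.0286,0,0,0,0]
  grip_force: 30

```text
time_s: 2.7
tool_pos: [0.4275, -0.1822, 0.4051]
tool_rot: [-180.0, -0.1, -70.9]
force: [1.0, -0.5, 0.2]
grip_width: 0.0152
```

Request:
jog_arm:
  rows:
    - [1,-0.0285,-0.0286,0,0,0,0]
    - [1,0,0,0,0,0,-7]
    - [1,0,0,0,0,0,-7]
    - [1,0,0,0,0,0,-7]
    - [1,0,0,0,0,0,-7]
    - [1,0,0,0,0,0,-7]
    - [1,0,0,0,0,0,-7]
    - [1,0,0,0,0,0,-7]
    - [1,0,0,0,0,0,-6.7]
    - [1,0,0,0,0,0,0]
    - [1,0,0,0,0,0,0]

```text
time_s: 3.62
tool_pos: [0.4448, -0.1479, 0.4049]
tool_rot: [180.0, -0.0, -15.4]
force: [-0.4, 0.1, -0.9]
grip_width: 0.0004
```

Request:
jog_arm:
  rows:
    - [1,-0.003,0,0.035,0,0,0]
    - [1,0,0,0.035,0,0,0]
    - [1,0,0,0.035,0,0,0]
    - [1,0,0,0.01,0,0,0]
    - [1,0,0,0.01,0,0,0]
    - [1,0,0,0.01,0,0,0]
    - [1,0,0,0,0,0,0]

```text
time_s: 4.2
tool_pos: [0.4423, -0.1473, 0.2696]
tool_rot: [-180.0, -0.0, -15.2]
force: [0.8, -0.0, 2.3]
grip_width: 0.0006
```

Request:
jog_arm:
  rows:
    - [1,0,0,0.008,0,0,0]
    - [1,-0.001,0,0.008,0,0,0]
    - [1,-0.001,0,0.008,0,0,0]
    - [1,0,0,0.006,0,0,0]
    - [1,0,0,0.005,0,0,0]
    - [1,0,0,0,0,0,0]
    - [1,0,0,0,0,0,0]

```text
time_s: 4.78
tool_pos: [0.4406, -0.1469, 0.2353]
tool_rot: [180.0, -0.1, -15.2]
force: [0.8, -0.4, 3.7]
grip_width: 0.0007
```

Request:
jog_arm:
  rows:
    - [1,0,0,0.002,0,0,0]
    - [1,0,0,0.002,0,0,0]
    - [1,0,0,0.002,0,0,0]
    - [1,0,0,0,0,0,0]
    - [1,0,0,0,0,0,0]

```text
time_s: 5.2
tool_pos: [0.441, -0.1468, 0.2315]
tool_rot: [179.9, -0.1, -15.2]
force: [-5.0, 2.8, 23.6]
grip_width: 0.0003
```

Run:
```python
from h import *
o=status.get_obs();print(o['tool_pos'],o['force'])
p,d=shot('scene');cv2.imwrite('pics/s1.png',cv2.resize(p[130:290,120:340,::-1],None,fx=3,fy=3))
```

```text
[ 0.44099049 -0.14682388  0.23149051] [-4.98587773  2.82888432 23.58685332]
```

View pics/s1.png

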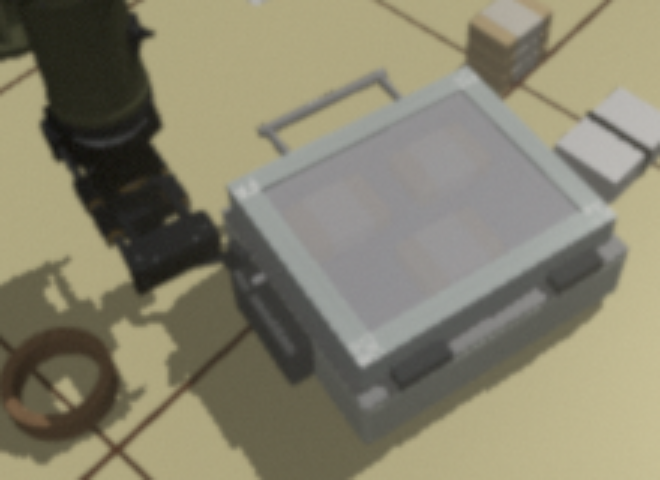

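Request:
jog_arm:
  rows:
    - [1,0,0,-0.006,0,0,0]
    - [1,0,0,-0.01,0,0,0]
    - [1,0,0,-0.02,0,0,0]
    - [1,0,0,-0.035,0,0,0]
    - [1,0,0,-0.035,0,0,0]
    - [1,0,0,-0.035,0,0,0]
    - [0.586,-0.007,-0.041,0,0,0,0]
    - [0.586,-0.005,-0.041,0,0,0,0]
    - [0.586,-0.005,-0.041,0,0,0,0]
    - [0.586,-0.005,-0.041,0,0,0,0]
    - [0.586,-0.005,-0.0406,0,0,0,0]
    - [0.586,0,0,0,0,0,0]

```text
time_s: 6.25
tool_pos: [0.4666, 0.0666, 0.3699]
tool_rot: [-179.8, 0.1, -14.5]
force: [-0.3, -0.4, -0.5]
grip_width: 0.0315
```

Run:
```python
from h import *
hc=np.array([.6197,.0166]);y=np.radians(-15.15);ex=np.array([np.cos(y),np.sin(y)]);ey=np.array([-ex[1],ex[0]])
for c in('scene','top'):
    p,d=shot(c,f'pics/{c}2.png');P=cloud(c,d)[d>0]
    L=np.c_[(P[:,:2]-hc)@ex-.008,(P[:,:2]-hc)@ey,P[:,2]]
    D=L[(abs(L[:,1]+.205)<.018)&(abs(L[:,0]+.136)<.03)&(L[:,2]>.02)&(L[:,2]<.13)]
    print(c,len(D),D.mean(0) if len(D) else '',np.polyfit(D[:,0],D[:,2],1) if len(D)>9 else '')
    r=landmark_of(c,'lever_pad');print([(q['position'],q['conf']) for q in r[:2]])
cv2.imwrite('pics/s2.png',cv2.resize(cv2.imread('pics/scene2.png')[130:290,120:340],None,fx=3,fy=3))
```

```text
scene 180 [-0.13349558 -0.20413055  0.05538198] [0.03321927 0.0598166 ]
[([222.8, 259.4], 0.72), ([210.7, 169.9], 0.64)]
top 322 [-0.13726294 -0.20389134  0.05776637] [0.06959273 0.06731887]
[([262.4, 339.3], 0.68)]
```

View pics/s2.png

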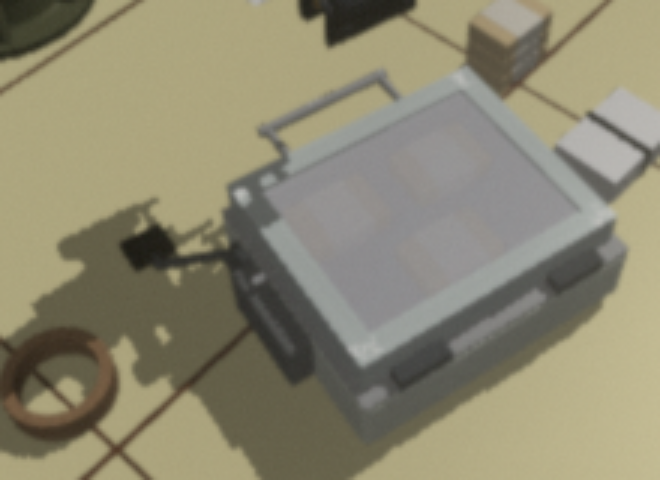

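Run:
```python
from h import *
o=status.get_obs();print(o['tool_pos'],o['tool_rot'],o['grip_width'])
M=R.from_euler('xyz',o['tool_rot'],degrees=True).as_matrix()
print(M.T@(np.array([.4682,.0576,.099+.164])-o['tool_pos']))
```

```text
[0.46707743 0.05676128 0.36915249] [ 1.79926160e+02  9.18289501e-02 -1.52435521e+01] 0.035468229309334055
[ 0.00103269 -0.00124116  0.10614946]
```

Request:
jog_arm:
  rows:
    - [0.586,0.001,0,0.025,0,0,0]
    - [0.586,0,0,0.025,0,0,0]
    - [0.586,0,0,0.02,0,0,0]
    - [0.586,0,0,0.015,0,0,0]
    - [0.586,0,0,0.012,0,0,0]
    - [0.586,0,0,0.009,0,0,0]
    - [0.586,0,0,0,0,0,0]
    - [0.586,0,0,0,0,0,0]

```text
time_s: 7.12
tool_pos: [0.4685, 0.0571, 0.2637]
tool_rot: [180.0, 0.0, -15.2]
force: [0.3, -0.3, -0.1]
grip_width: 0.036
```

Request:
jog_arm:
  rows:
    - [1,0,0,0,0,0,0]
    - [1,0,0,0,0,0,0]
    - [1,0,0,0,0,0,0]
    - [1,0,0,0,0,0,0]
    - [1,0,0,0,0,0,0]
    - [1,0,0,0,0,0,0]
  grip_force: 35

```text
time_s: 7.62
tool_pos: [0.4677, 0.0581, 0.264]
tool_rot: [179.9, 0.1, -15.2]
force: [-4.8, 0.5, 4.9]
grip_width: 0.0099
```

Request:
jog_arm:
  rows:
    - [1,0.0009,0,-0.0117,0,0,0]
    - [1,0.0015,0,-0.0115,0,0,0]
    - [1,0.002,0,-0.0115,0,0,0]
    - [1,0.0024,0,-0.0114,0,0,0]
    - [1,0,0,0,0,0,0]

```text
time_s: 8.03
tool_pos: [0.4745, 0.0562, 0.3119]
tool_rot: [179.9, 0.1, -15.2]
force: [-6.8, 2.5, -1.7]
grip_width: 0.0099
```

Request:
jog_arm:
  rows:
    - [1,0.0029,0,-0.0113,0,0,0]
    - [1,0.0035,0,-0.0111,0,0,0]
    - [1,0.0039,0,-0.011,0,0,0]
    - [1,0.0044,0,-0.0108,0,0,0]
    - [1,0.0049,0,-0.0106,0,0,0]
    - [1,0.0053,0,-0.0104,0,0,0]
    - [1,0.0058,0,-0.0101,0,0,0]
    - [1,0.0062,0,-0.0099,0,0,0]

```text
time_s: 8.7
tool_pos: [0.5096, 0.0468, 0.3967]
tool_rot: [179.9, 0.3, -15.1]
force: [-8.9, 3.1, 0.9]
grip_width: 0.0099
```

Run:
```python
from h import *
o=status.get_obs();print(o['tool_pos'],o['force'],o['grip_width'])
hc=np.array([.6197,.0166]);y=np.radians(-15.15);ex=np.array([np.cos(y),np.sin(y)]);hg=hc+.11*ex
g=o['tool_pos']-[0,0,.164]; a=(hg-g[:2])@ex; print('angle',np.degrees(np.arctan2(g[2]-.083,a))-3.43,np.hypot(a,g[2]-.083))
p,d=shot('scene');cv2.imwrite('pics/s3.png',cv2.resize(p[60:290,100:400,::-1],None,fx=2.5,fy=2.5))
```

```text
[0.50957761 0.04677342 0.39669563] [-8.92366502  3.06696508  0.86629919] 0.009914980916654263
angle 30.30282156339839 0.26956597708635455
```

View pics/s3.png

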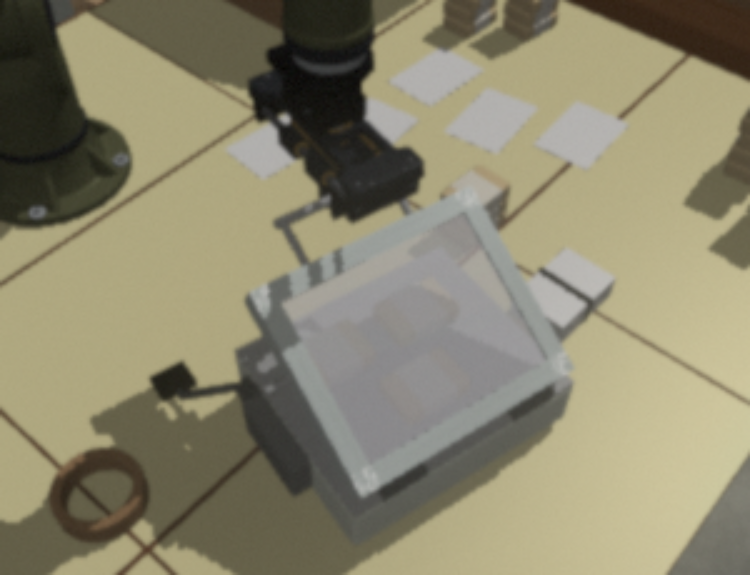

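Request:
jog_arm:
  rows:
    - [1,0.0063,0,-0.0096,0,0,0]
    - [1,0.0067,0,-0.0093,0,0,0]
    - [1,0.0072,0,-0.009,0,0,0]
    - [1,0.0077,0,-0.0087,0,0,0]
    - [1,0.0082,0,-0.0083,0,0,0]
    - [1,0.0085,0,-0.0079,0,0,0]
    - [1,0.0088,0,-0.0075,0,0,0]
    - [1,0.009,0,-0.0072,0,0,0]
    - [1,0,0,0,0,0,0]
    - [1,0,0,0,0,0,0]
    - [1,0,0,0,0,0,0]

```text
time_s: 9.67
tool_pos: [0.5702, 0.0303, 0.4661]
tool_rot: [180.0, 0.0, -15.2]
force: [-9.2, 1.0, 8.0]
grip_width: 0.0097
```

Run:
```python
from h import *
o=status.get_obs();print(o['tool_pos'],o['force'],o['wrist_torque'],o['grip_width'],o['joint_velocities'].round(2))
hc=np.array([.6197,.0166]);y=np.radians(-15.15);ex=np.array([np.cos(y),np.sin(y)]);ey=np.array([-ex[1],ex[0]]);hg=hc+.11*ex
g=o['tool_pos']-[0,0,.164]; a=(hg-g[:2])@ex; print('angle',np.degrees(np.arctan2(g[2]-.083,a))-3.43,np.hypot(a,g[2]-.083))
for c in('scene','top'):
    p,d=shot(c,f'pics/{c}4.png');P=cloud(c,d)
    for q in outline_of(c,'hood')[:1]:
        m=q['pixels']&(d>0);Q=P[m];L=np.c_[(Q[:,:2]-hg)@ex,(Q[:,:2]-hg)@ey,Q[:,2]-.083]
        L=L[(L[:,0]<-.01)&(L[:,2]>.02)&(abs(L[:,1])<.125)&(abs(L[:,1])>.112)]
        f=np.polyfit(L[:,0],L[:,2],1)
        for _ in range(5):
            r=L[:,2]-np.polyval(f,L[:,0]);K=L[abs(r-np.median(r))<.008];f=np.polyfit(K[:,0],K[:,2],1)
        print(c,len(K),'plane angle',np.degrees(np.arctan(-f[0])),'offset',f[1]*np.cos(np.arctan(f[0])))
    D=P[d>0];L=np.c_[(D[:,:2]-hc)@ex-.008,(D[:,:2]-hc)@ey,D[:,2]]
    D=L[(abs(L[:,1]+.205)<.018)&(abs(L[:,0]+.136)<.03)&(L[:,2]>.02)&(L[:,2]<.13)];print('pad z',D.mean(0),len(D))
    for n in('soap_stack','card_bundle','tape_roll'): print(n,[(q['position'],round(q['conf'],2)) for q in landmark_of(c,n)[:1]])
cv2.imwrite('pics/s4.png',cv2.resize(cv2.imread('pics/scene4.png')[60:290,100:400],None,fx=2.5,fy=2.5))
```

```text
[0.57019712 0.03029515 0.46613165] [-9.21287502  1.04012239  8.03715276] [ 0.37646739  2.05717342 -0.0178948 ] 0.009699695850342535 [ 0.   -0.14 -0.11  0.46 -0.1  -0.17 -0.02]
angle 50.20324927879269 0.2721327680158545
scene 699 plane angle 49.66221454991748 offset 0.0328901276440814
pad z [-0.13324311 -0.20392444  0.05530395] 185
soap_stack []
card_bundle [([150.4, 288.9], 0.43)]
tape_roll [([261.2, 140.2], 0.84)]
top 503 plane angle 49.158254828126566 offset 0.034963099851077185
pad z [-0.13717866 -0.20386477  0.05785971] 320
soap_stack [([236.3, 138.6], 0.82)]
card_bundle [([166.4, 154.8], 0.61)]
tape_roll [([254.8, 391.2], 0.59)]
```

View pics/s4.png

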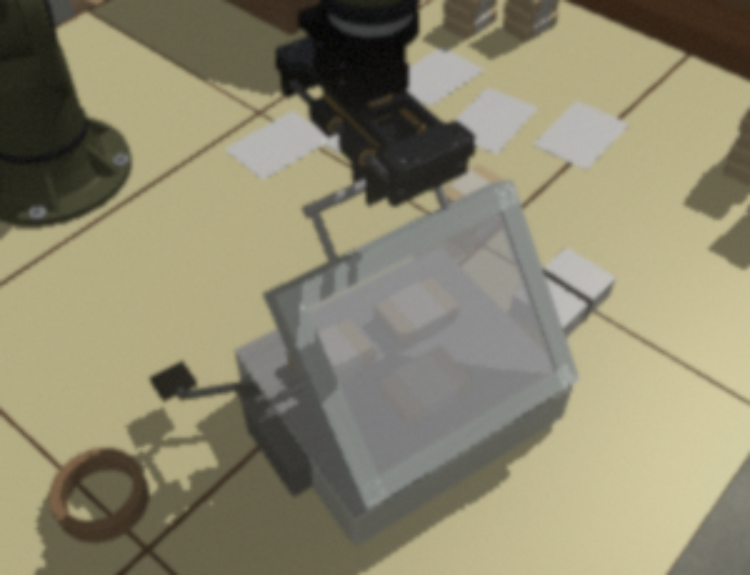

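Request:
jog_arm:
  rows:
    - [1,-0.001,0,-0.001,0,0,0]
    - [1,0,0,0,0,0,0]
    - [1,0,0,0,0,0,0]
    - [1,0,0,0,0,0,0]
    - [1,0,0,0,0,0,0]
    - [1,0,0,0,0,0,0]
    - [1,0,0,0,0,0,0]
    - [1,0,0,0,0,0,0]
    - [1,0,0,0,0,0,0]
    - [1,0,0,0,0,0,0]
    - [1,0,0,0,0,0,0]
    - [1,0,0,0,0,0,0]

```text
time_s: 11.17
tool_pos: [0.5695, 0.0304, 0.4657]
tool_rot: [180.0, -0.0, -15.2]
force: [-7.2, 2.5, 4.0]
grip_width: 0.0097
```

Run:
```python
from h import *
o=status.get_obs();print(o['time_s'],o['tool_pos'],o['force'],o['grip_width'])
hc=np.array([.6197,.0166]);y=np.radians(-15.15);ex=np.array([np.cos(y),np.sin(y)]);ey=np.array([-ex[1],ex[0]]);hg=hc+.11*ex
A=[]
for c in('scene','top'):
    p,d=shot(c);P=cloud(c,d)
    for q in outline_of(c,'hood')[:1]:
        m=q['pixels']&(d>0);Q=P[m];L=np.c_[(Q[:,:2]-hg)@ex,(Q[:,:2]-hg)@ey,Q[:,2]-.083]
        L=L[(L[:,0]<-.01)&(L[:,2]>.02)&(abs(L[:,1])<.125)&(abs(L[:,1])>.112)]
        f=np.polyfit(L[:,0],L[:,2],1)
        for _ in range(5):
            r=L[:,2]-np.polyval(f,L[:,0]);K=L[abs(r-np.median(r))<.008];f=np.polyfit(K[:,0],K[:,2],1)
        A.append(np.degrees(np.arctan(-f[0])))
print(A)
if len(A)==2 and all(abs(a-50)<2.5 for a in A) and o['grip_width']>.008: print('handing in');env.sign_off()
```

```text
11.1667 [0.56947995 0.03042955 0.46569707] [-7.21350122  2.48686236  3.97877169] 0.009723959741087845
[np.float64(49.47382085623956), np.float64(49.10649921995762)]
handing in
the job is handed in; nothing more can be done
```

The catch lever is latched down and the gripper is holding the hood by its bar at about 49 degrees from closed. I handed the job in at about 11 s of the allowed 48 s.

- **Lever:** I pressed it to its stop, where the upward force on the tool reached about 24 N, then let go. It stayed down, with the pad measured 56–57 mm high, which matches the detent at about 0.38 rad. It measured the same after the lift.
- **Hood angle:** In the last check the scene camera gave 49.5 degrees and the top camera 49.1. After 1 s of holding still this had changed by less than 0.2 degrees. The angle worked out from the gripper position before the hold was 50.2.
- **Grip:** The fingers read 9.7 mm apart on the 11 mm bar. The grasp point was about 5 mm farther from the hinge than it should be, so the bar may sit slightly off-centre in the pads. The force on the tool was about 9 N, and I saw no sign of slipping.
- **Things beside the machine:** They look unmoved and nothing touched them. In the last scene view the network missed the soap stack, which the gripper hides, and its low-confidence card bundle result landed on the soap stack. The top view placed all three within 2–5 pixels of where they started.

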